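# Stand a fallen spice jar in the kitchen scale and zero the dial

### The job

The spice jar with the blue label has fallen over: stand it up on the worktop and let go of it, then take it again and stand it in the round holder on the pan of the kitchen scale. When the scale carries the jar alone, turn the knob on its dial until the red zero mark is in line with the yellow pointer (to within half a graduation), so that the scale reads zero with the jar on it. Leave the jar standing in the holder, and do not move the tin, the mug or the red-labelled jar.

Things in the scene. Friction and masses are not known exactly. Their poses are not given: they have to be found in the camera images.
- jar: spice jar with blue label and black cap, a round cylinder 41 mm in diameter and 105 mm long (the cap is the last 21 mm), 0.08 to 0.16 kg. Origin at the centre of its underside, z axis along the jar to the cap. It starts lying on the worktop with the cap roughly to the robot's left.
- scale: mechanical kitchen scale, fixed to the worktop: blue body 165 x 310 x 48 mm, origin at the centre of its underside, x axis away from the robot, y to the left along its long side. Aluminium pan (140 mm across) centred at y = +85 mm, dial at y = -85 mm (round steel housing 128 mm across).
- holder_floor (a point): centre of the inner floor of the round steel holder (bore 48 mm, outside 57 mm, 38 mm deep) on the scale's pan; the jar's underside rests here. About 69 mm above the worktop with the pan empty; the sprung pan (250 N/m, 10 mm travel, straight down) sinks 3 to 6 mm under the jar. z axis up.
- holder_mouth (a point): centre of the holder's rim, 38 mm above holder_floor; moves with the pan.
- knob_grip (a point): on the vertical axis of the dial, at grip height, 96 mm above the worktop: the middle of the black bar knob fixed to the white dial disc (92 mm across, its face 66 mm above the worktop). The bar is 50 mm long, 14 mm wide, its top 8 mm above this point and its foot 24 mm below. The point's x axis runs along the bar, from the axis towards the red zero mark; z is up.
- zero_mark (a point): tip of the red wedge on the rim of the dial disc, 46 mm from the dial's axis; turns with knob and disc. Black graduations follow every 10 degrees (8 mm along the rim).
- pointer_tip (a point): tip of the yellow arrow that stands just outside the disc and points inward, 46 mm from the dial's axis. The pan drives it: clockwise from above by 0.3 rad per mm that the pan sinks. Turning the knob does not move it. With the pan empty it is at the far side of the dial (+x of the scale).
- dial (a joint): angle of dial disc and knob, rad, grows clockwise seen from above, 0 with the zero mark at the far side of the dial, stops at -2.8 and 2.8. Friction of 0.04 N m holds it where it is left. With the jar on the scale the zero mark must go 0.5 to 2.6 rad clockwise, depending on the jar's weight.
- pan (a joint): how far the pan has sunk, m, 0 when empty.
- tin: bystander: food tin, 75 mm across, 58 mm high, origin at the centre of its underside.
- mug: bystander: white mug with blue dots, 92 x 124 x 93 mm, origin at the centre of its underside.
- red_jar: bystander: standing spice jar with a red label, 41 mm across, 105 mm high, origin at the centre of its underside.

How it is judged:
By the outcome, as a careful person would: the job done as asked, in the order asked, and still so for the second after the job is handed in, with the robot touching nothing.
It also fails if it takes over 72 s, if anything falls off the work surface, if the arm or the gripper's body presses on something with over 40 N, if the wrist force passes 120 N, or if a joint passes its speed limit or range.

### The arm

A 6-joint arm with a two-finger parallel gripper is mounted at the origin on a cart in front of the work surface, level with it; the furniture and walls round the work are solid. World frame = base frame: x ahead of the robot, y to its left, z up, the work surface at z = 0. Lengths are in m, angles in rad, forces in N, time in s.
With the tool pointing down it reaches from about 0.35 to 0.775 m from the base axis. Payload 7.3 kg.
Tool frame: the origin (TCP) lies on the centre line of the jaws, within the pads' length; the fingertips stand 25 mm ahead of it and the grasp point (between the pads) lies 6 mm ahead of it; z points along the fingers, y is the line along which they close (so a half turn about z gives the same grasp; the last joint's range is limited). The gripper opens to 92 mm and grips with 3 to 60 N. Pads are 19 mm wide; open, the fingers measure 130 mm over their backs; the gripper's body (75 mm by 190 mm) begins 47 mm behind the grasp point.
Start: joints at [1.028, 0.342, 1.524, -0, 1.275, -0.146], TCP at [0.203, 0.484, 0.252] pointing down, gripper open.
Joint ranges: [-2.53, 2.53], [-0.77, 2.02], [0.04, 2.7], [-1, 4.14], [0.28, 2.66], [-3.11, 3.11]. Speed limits (rad/s): [2.57, 2.57, 3.14, 3.14, 3.14, 3.14].

### API

Orientations are given as [roll, pitch, yaw] about the fixed x, y, z axes, in that order (R = Rz(yaw) Ry(pitch) Rx(roll)).
In Python, from station import r gives the robot as it stands.
- The arm moves only by the shell command python3 shift.py 'ROWS'. ROWS is 1 to 8 rows, one to a line, with the numbers parted by commas; each row has 7 numbers: a rotation vector rx, ry, rz in rad, then dx, dy, dz in m, then the opening from 0.0 (shut) to 1.0 (fully open); each row shifts and turns the commanded pose from where the row before left it, along the tool's axes as they then stand; what a row does not reach is not made up. A row lasts 1/10 s, in which the tool goes at most 0.05 m and 0.15 rad, less where a joint would pass 70% of its speed; a pose out of reach is approached as far as the arm can. The fingers move at their own pace and stop on an object; the grip force is fixed at half the most. Time passes only in rows, so rows that do not move let the fingers close. It prints the time, the measured TCP pose, the force, the opening and the grip force at its end. Input that does not fit is refused with a message, and nothing moves.
- r.sense(): the state, without advancing time (a new reading comes with each control period).
- r.snapshot(name): name is "side" or "top" or "wrist"; returns a dict with "color" (384x512x3 uint8, red, green, blue), "mtx" (3x3 intrinsics, pixels), "rvec" (rotation vector, rad) and "tvec" (3), from world to camera coordinates, as OpenCV has them. Camera axes: x right, y down, z forward; pixel columns grow to the right and rows downward; lengths in m; the calibration is good to about 2 mm. A picture is of the moment at which its call begins. There is no depth.
- r.sign_off(): hands the job in; it is judged then, once.
The state is a dict: "time": time; "joint_positions": joint angles; "dq": joint speeds; "tau": joint torques, N m; "tcp_pos": TCP position; "tcp_rot": TCP orientation; "contact_force": force on the tool from outside, world axes, zero at the start; "moment": the same for the moment, N m; "finger_gap": opening from 0.0 (shut) to 1.0 (fully open); "gripper_force": force on a finger pad.
Only numpy, scipy, OpenCV 4.12 (cv2) and the standard library are available. Lean on these libraries where they do the work, as an engineer would, in place of code of your own. Each camera call takes 0.05 s, during which the arm holds its last target. There are 200 camera calls.

## Working session

There is one attempt and no reset: what is moved stays moved. The work goes in short steps, Python scripts to look and compute and a shell command to move; the robot and the scene stay as the last step left them, time stands still between calls to the robot, and variables do not carry over. Pictures are saved under pics/ and viewed, at most 10 in all, crops included, and the job is handed in when it is done.

```bash
ls; mkdir -p pics; cat > h.py <<'E'
import numpy as np, cv2
from station import r
from scipy.spatial.transform import Rotation as R
def snap(n,save=None):
    s=r.snapshot(n)
    if save: cv2.imwrite('pics/'+save,cv2.cvtColor(s['color'],cv2.COLOR_RGB2BGR))
    return s
def ray(s,uv,z):
    M=cv2.Rodrigues(np.array(s['rvec'],float))[0];t=np.array(s['tvec'],float).ravel()
    c=-M.T@t; d=M.T@np.linalg.inv(np.array(s['mtx']))@np.array([uv[0],uv[1],1.0])
    return c+d*(z-c[2])/d[2]
def proj(s,p):
    return cv2.projectPoints(np.array(p,float).reshape(-1,3),np.array(s['rvec'],float),np.array(s['tvec'],float),np.array(s['mtx'],float),None)[0].reshape(-1,2)
E
python3 - <<'E'
from h import *
a=snap('top');b=snap('side')
im=np.vstack([a['color'],b['color']])
for n,s in(('top',a),('side',b)):
    M=cv2.Rodrigues(np.array(s['rvec'],float))[0]; print(n,-M.T@np.array(s['tvec']).ravel(),M[2])
cv2.imwrite('pics/a1.png',a['color'][:,:,::-1]);cv2.imwrite('pics/a2.png',b['color'][:,:,::-1])
print(r.sense())
E
```

```text
pics
shift.py
station.py
top [0.40923817 0.01407618 1.48372705] [ 1.01336872e-01 -7.11145801e-04 -9.94851915e-01]
side [-0.05564995 -0.90159924  0.9200307 ] [ 0.44158009  0.67519874 -0.59085843]
{'time': 0.1, 'joint_positions': array([ 1.02796948e+00,  3.42654141e-01,  1.52494152e+00, -3.55402911e-08,
        1.27539197e+00, -1.46002727e-01]), 'dq': array([-0.00055677, -0.00055383, -0.00389756, -0.00130617, -0.00114761,
       -0.00033006]), 'tau': array([ 7.60205112e-04, -4.32005632e+01, -2.44692260e+01,  7.18242559e-02,
        5.25987719e-02, -7.71590885e-05]), 'tcp_pos': array([0.20271336, 0.48392129, 0.25110688]), 'tcp_rot': array([-3.14021251e+00, -2.02913995e-04,  2.74476840e+00]), 'contact_force': array([ 0.99978691, -0.33303351, -0.67012106]), 'moment': array([-0.0381615 ,  0.00288635,  0.02152325]), 'gripper_force': 0.0, 'finger_gap': 0.9979819284006224}
```

View pics/a1.png

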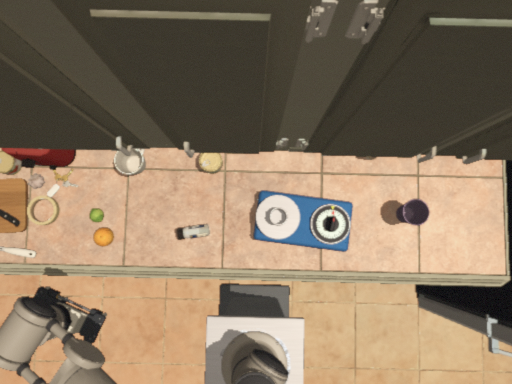

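View pics/a2.png

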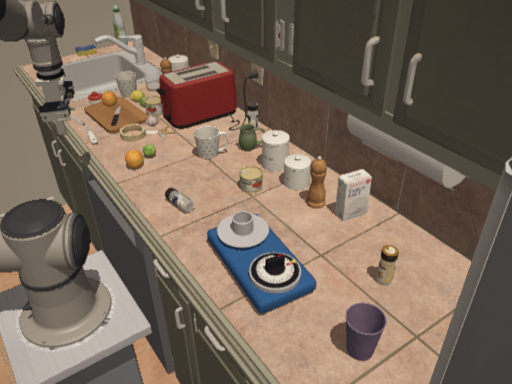

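Top view: the lying jar is at about (192,231) with its cap to the left at (180,233). The scale runs from (256,192) to (352,250), with the holder at (277,216) and the dial at (330,224). In the side view the jar is at (180,200), the tin at (251,180), the mug at (207,142) and the scale at (260,260).

```bash
python3 - <<'E'
from h import *
a=snap('top');c=a['color']
cr=cv2.resize(c[185:260,165:365],None,fx=4,fy=4,interpolation=cv2.INTER_CUBIC)
b=snap('side');d=cv2.resize(b['color'][180:310,160:320],None,fx=4,fy=4,interpolation=cv2.INTER_CUBIC)[:, :]
v=np.zeros((300+0,800,3),np.uint8);v[:]=cr
cv2.imwrite('pics/b1.png',v[:,:,::-1]);cv2.imwrite('pics/b2.png',d[:,:,::-1])
hsv=cv2.cvtColor(c,cv2.COLOR_RGB2HSV)
m=cv2.inRange(hsv,(100,120,60),(125,255,255)); m[:180]=0
n,l,st,ce=cv2.connectedComponentsWithStats(m); 
for i in range(1,n):
    if st[i,4]>15: print('blue',st[i],ce[i])
k=1+np.argmax(st[1:,4]); ct=max(cv2.findContours((l==k).astype(np.uint8),0,2)[0],key=cv2.contourArea)
rc=cv2.minAreaRect(ct);bx=cv2.boxPoints(rc);print(rc);
P=np.array([ray(a,p,0.048) for p in bx]);print(P,P.mean(0))
print([np.linalg.norm(P[i]-P[i-1]) for i in range(4)])
for n,uv,z in(('pan',(277,216),.07),('dial',(330.,224),.066),('cap',(177,233.5),.02),('base',(208.5,230),.02)):print(n,ray(a,uv,z))
E
```

```text
blue [259 192  20  11  82] [264.75609756 195.06097561]
blue [ 254  194   98   57 1358] [308.20544919 223.91826215]
((303.02130126953125, 220.63038635253906), (93.22402954101562, 48.17578125), 7.815293788909912)
[[ 0.40534919  0.01025518  0.048     ]
 [ 0.56009983 -0.0072902   0.048     ]
 [ 0.52612016 -0.30765871  0.048     ]
 [ 0.37208058 -0.286894    0.048     ]] [ 0.46591244 -0.14789693  0.048     ]
[np.float64(0.29900574480410275), np.float64(0.15574209417611606), np.float64(0.3022844041037761), np.float64(0.15543283704064662)]
pan [ 0.47731039 -0.06253059  0.07      ]
dial [ 0.45613549 -0.23208929  0.066     ]
cap [0.4143854  0.26155068 0.02      ]
base [0.42831722 0.15871505 0.02      ]
```

View pics/b1.png

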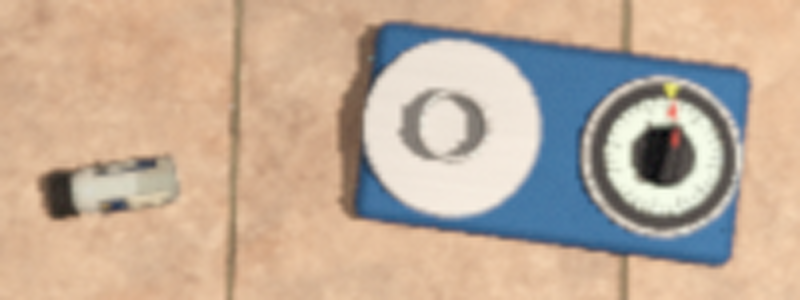

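View pics/b2.png

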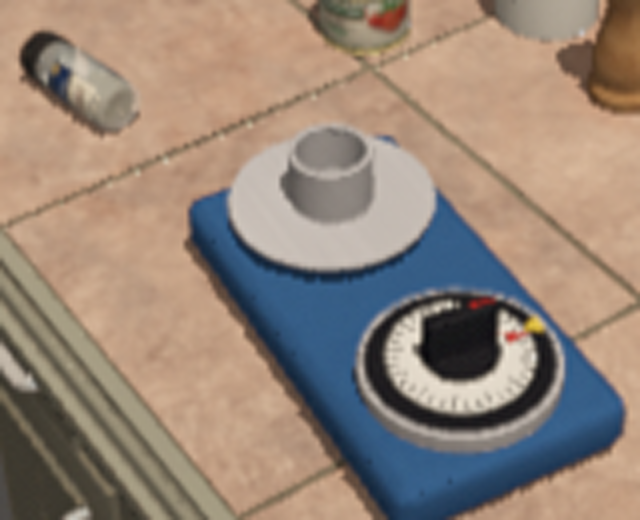

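Crops: the cap end of the jar is at about (176,234) and its base at (209.5,230). In the crop, the holder centre is at (444,126) and the dial axis at (662,157), with the zero mark and pointer both at the far side. In the world frame the jar's base is at about (0.428,0.159), with its axis along (-0.13,0.99).

Next I move above the jar and turn the tool so that its x axis runs along the jar.

```bash
python3 shift.py '0,0,0,-0.038,-0.02,0,1
0,0,0,-0.038,-0.02,0,1
0,0,0,-0.038,-0.02,0,1
0,0,0,-0.038,-0.02,0,1
0,0,0,-0.038,-0.02,0,1
0,0,0,-0.038,-0.02,0,1
0,0,0,-0.038,-0.02,0,1
0,0,0,-0.038,-0.02,0,1'; python3 shift.py '0,0,0.13,0,0,0,1
0,0,0.13,0,0,0,1
0,0,0.13,0,0,0,1
0,0,0.13,0,0,0,1
0,0,0.13,0,0,0,1
0,0,0.13,0,0,0,1
0,0,0.13,0,0,0,1
0,0,0.13,0,0,0,1'
python3 -c "
from h import *
s=snap('wrist','w1.png');st=r.sense();print(st['joint_positions'],st['tcp_pos'],st['tcp_rot'])
print(proj(s,[[.428,.1587,.02],[.4144,.2616,.02],st['tcp_pos']]))"
```

```text
time: 1.0
tcp_pos: [0.4222, 0.2176, 0.2517]
tcp_rot: [3.141, 0.0, 2.745]
contact_force: [0.8, 0.3, 0.8]
finger_gap: 0.997
gripper_force: 0.0
time: 1.8
tcp_pos: [0.4213, 0.2191, 0.2516]
tcp_rot: [-3.141, 0.0, 1.699]
contact_force: [-0.1, -0.1, -0.4]
finger_gap: 0.997
gripper_force: 0.0
[3.17987474e-01 2.50614952e-01 1.65487486e+00 1.21484119e-04
 1.23638211e+00 1.95655552e-01] [0.42132188 0.21914895 0.25159473] [-3.14129641e+00 -5.82619405e-05  1.69308835e+00]
[[257.94289266 215.30179644]
 [257.72107541 121.43898843]
 [259.70538495 274.78648027]]
```

View pics/w1.png

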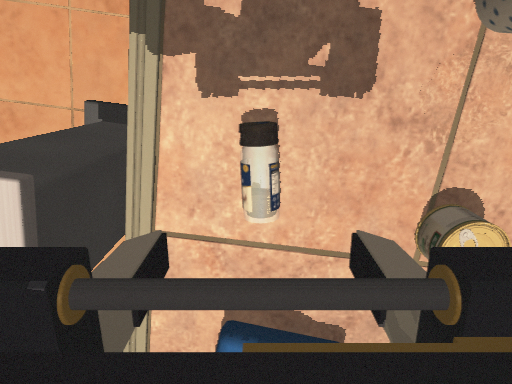

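Wrist view: the jar lies vertically in the image with its cap end at about (259,122) and its base at (261,220), close to the predicted position. The tin is at the right, (475,240).

Now a tilt of -30° (hand towards the cap), and a measurement.

```bash
python3 - <<'E'
from h import *
s=snap('wrist');c=s['color']
print([ray(s,p,.02) for p in((259,122),(261,220))])
h=cv2.cvtColor(c,cv2.COLOR_RGB2HSV)
for v in (130,140,160,200,210):print(v,[int(x) for x in h[v,230:292,1]])
E
python3 shift.py '0,-0.13,0,0,0,0,1
0,-0.13,0,0,0,0,1
0,-0.13,0,0,0,0,1
0,-0.13,0,0,0,0,1
0,0,0,0,0,0,1'; python3 -c "
from h import *
st=r.sense();print(st['joint_positions'],st['tcp_pos'],R.from_euler('xyz',st['tcp_rot']).as_matrix())"
```

```text
[array([0.41611619, 0.26126709, 0.02      ]), array([0.43179347, 0.15349495, 0.02      ])]
130 [98, 99, 100, 102, 104, 106, 111, 110, 106, 82, 60, 52, 90, 68, 62, 69, 71, 80, 114, 70, 85, 76, 78, 64, 65, 64, 79, 76, 57, 78, 78, 68, 68, 54, 77, 64, 64, 74, 45, 50, 74, 67, 40, 51, 51, 70, 22, 95, 106, 103, 102, 104, 108, 111, 106, 101, 96, 100, 105, 104, 100, 100]
140 [104, 104, 107, 103, 100, 93, 96, 104, 102, 109, 13, 17, 103, 42, 77, 43, 48, 59, 45, 54, 61, 65, 61, 41, 64, 61, 69, 63, 49, 64, 53, 50, 46, 43, 73, 67, 58, 50, 59, 51, 38, 55, 58, 77, 36, 98, 51, 76, 101, 110, 106, 108, 107, 105, 103, 105, 101, 98, 100, 104, 104, 103]
160 [109, 109, 107, 105, 100, 97, 96, 101, 102, 107, 95, 76, 60, 49, 50, 52, 52, 57, 56, 48, 46, 50, 49, 44, 40, 37, 36, 32, 30, 31, 31, 33, 36, 36, 41, 41, 45, 50, 50, 45, 47, 51, 47, 49, 50, 53, 49, 63, 72, 105, 96, 96, 98, 99, 99, 103, 104, 102, 104, 105, 105, 106]
200 [109, 107, 104, 104, 102, 99, 100, 95, 95, 92, 88, 94, 99, 91, 98, 94, 83, 78, 70, 64, 64, 67, 66, 56, 55, 53, 49, 48, 43, 40, 38, 34, 40, 43, 48, 53, 59, 68, 74, 75, 28, 91, 78, 30, 5, 23, 90, 97, 52, 27, 101, 103, 101, 100, 102, 104, 104, 105, 104, 107, 106, 105]
210 [101, 103, 104, 97, 94, 92, 95, 99, 101, 104, 103, 104, 104, 96, 89, 82, 75, 77, 74, 69, 66, 63, 71, 58, 51, 49, 44, 41, 41, 36, 33, 31, 34, 37, 45, 53, 59, 64, 70, 79, 64, 16, 86, 35, 21, 70, 70, 83, 89, 94, 102, 109, 105, 105, 104, 107, 108, 108, 108, 111, 113, 116]
time: 2.4
tcp_pos: [0.4206, 0.2208, 0.25]
tcp_rot: [-3.136, 0.523, 1.714]
contact_force: [0.5, 0.7, -0.5]
finger_gap: 1.001
gripper_force: 0.0
[ 0.59807362  0.41043619  1.53785988 -0.46545019  1.45978478  0.57181224] [0.42062231 0.22083107 0.2499817 ] [[-0.12373913  0.9901356   0.06572769]
 [ 0.85755269  0.14002737 -0.49497042]
 [-0.49929151 -0.00488226 -0.86642031]]
```

```bash
python3 shift.py '0,0,0,0.0175,0,0.031,1
0,0,0,0.0175,0,0.031,1
0,0,0,0.0175,0,0.031,1
0,0,0,0.0175,0,0.031,1
0,0,0,0.0175,0,0.031,1
0,0,0,0.0175,0,0.031,1
0,0,0,0.003,0.002,0.006,1
0,0,0,0,0,0,1'; python3 shift.py '0,0,0,0,0,0,0
0,0,0,0,0,0,0
0,0,0,0,0,0,0
0,0,0,0,0,0,0
0,0,0,0,0,0,0
0,0,0,0,0,0,0'; python3 -c "
from h import *
st=r.sense();print(st['joint_positions'],st['tcp_pos'],R.from_euler('xyz',st['tcp_rot']).as_matrix())"
```

```text
time: 3.2
tcp_pos: [0.4239, 0.2172, 0.0314]
tcp_rot: [-3.139, 0.519, 1.706]
contact_force: [0.6, -0.0, -0.7]
finger_gap: 0.999
gripper_force: 0.0
time: 3.8
tcp_pos: [0.4237, 0.2179, 0.0316]
tcp_rot: [3.141, 0.52, 1.705]
contact_force: [-0.3, 0.3, -0.2]
finger_gap: 0.527
gripper_force: 0.0
[ 0.5894132   0.70893583  1.73669859 -0.5524023   1.0166675   0.82724191] [0.42365658 0.21788798 0.03162912] [[-1.15963269e-01  9.91013122e-01  6.66746756e-02]
 [ 8.60143256e-01  1.33764411e-01 -4.92199819e-01]
 [-4.96695178e-01  2.72672553e-04 -8.67925012e-01]]
```

```bash
python3 shift.py '0,0,0,0,0,0,0
0,0,0,0,0,0,0
0,0,0,0,0,0,0
0,0,0,0,0,0,0'; python3 shift.py '0,0,0,-0.006,0,-0.01,0
0,0,0,-0.015,0,-0.026,0
0,0,0,-0.015,0,-0.026,0
0,0,0,-0.015,0,-0.026,0
0,0,0,-0.015,0,-0.026,0
0,0,0,0,0,0,0'; python3 shift.py '0,0.131,0,0,0,0,0
0,0.131,0,0,0,0,0
0,0.131,0,0,0,0,0
0,0.131,0,0,0,0,0
0,0.131,0,0,0,0,0
0,0.131,0,0,0,0,0'; python3 shift.py '0,0.131,0,0,0,0,0
0,0.131,0,0,0,0,0
0,0.131,0,0,0,0,0
0,0.131,0,0,0,0,0
0,0.131,0,0,0,0,0
0,0.131,0,0,0,0,0
0,0,0,0,0,0,0';python3 -c "
from h import *
a=snap('side');st=r.sense();print(st['joint_positions'],st['tcp_pos'],R.from_euler('xyz',st['tcp_rot']).as_matrix())
cv2.imwrite('pics/c1.png',cv2.resize(a['color'][60:300,60:380],None,fx=2.5,fy=2.5,interpolation=cv2.INTER_CUBIC)[:,:,::-1])"
```

```text
time: 4.2
tcp_pos: [0.4236, 0.2178, 0.0314]
tcp_rot: [-3.141, 0.52, 1.705]
contact_force: [-0.8, 0.7, 0.7]
finger_gap: 0.438
gripper_force: 29.7
time: 4.8
tcp_pos: [0.4253, 0.2181, 0.1674]
tcp_rot: [3.133, 0.517, 1.701]
contact_force: [-0.1, 1.0, -0.7]
finger_gap: 0.438
gripper_force: 29.7
time: 5.4
tcp_pos: [0.4237, 0.2171, 0.1636]
tcp_rot: [3.139, -0.271, 1.705]
contact_force: [0.1, -0.3, -1.8]
finger_gap: 0.44
gripper_force: 29.7
time: 6.1
tcp_pos: [0.4236, 0.2158, 0.161]
tcp_rot: [-3.13, -1.055, 1.692]
contact_force: [0.8, 0.4, -1.9]
finger_gap: 0.439
gripper_force: 29.7
[-0.24515237  0.57825512  1.96319894  0.97544574  1.34026946 -0.99668834] [0.42360765 0.21629354 0.16163989] [[-0.0615496   0.9913082  -0.1162742 ]
 [ 0.49309316  0.13148636  0.85998283]
 [ 0.86779651 -0.00440241 -0.49690023]]
```

View pics/c1.png

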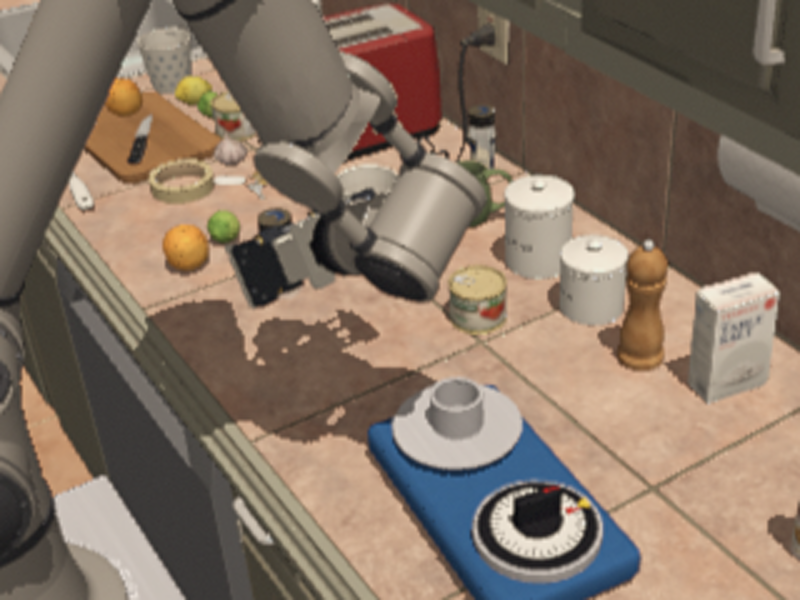

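The picture shows the jar upright in the hand with its cap up at about (272,220) in the crop. The tin and the scale are clear of the wrist. I move it left and down.

```bash
python3 shift.py '0,0,0,-0.0116,0.0014,0.018,0
0,0,0,-0.0116,0.0014,0.018,0
0,0,0,-0.0116,0.0014,0.018,0
0,0,0,-0.0116,0.0014,0.018,0
0,0,0,-0.0116,0.0014,0.018,0
0,0,0,0,0,0,0
0,0,0,0,0,0,0'; python3 shift.py '0,0,0,-0.0017,0,0.001,0
0,0,0,0,0,0,0';python3 shift.py '0,0,0,-0.0017,0,0.001,0
0,0,0,0,0,0,0'; python3 -c "
from h import *
st=r.sense();print(st['joint_positions'],st['tcp_pos'],R.from_euler('xyz',st['tcp_rot']).as_matrix())"
```

```text
time: 6.85
tcp_pos: [0.4239, 0.2675, 0.069]
tcp_rot: [3.14, -1.05, 1.708]
contact_force: [-0.1, -0.2, -1.2]
finger_gap: 0.438
gripper_force: 29.7
time: 7.05
tcp_pos: [0.4245, 0.2668, 0.0669]
tcp_rot: [3.138, -1.051, 1.708]
contact_force: [0.2, 0.1, -1.0]
finger_gap: 0.437
gripper_force: 29.7
time: 7.25
tcp_pos: [0.4243, 0.2668, 0.0643]
tcp_rot: [3.141, -1.052, 1.705]
contact_force: [-0.1, 0.0, -0.5]
finger_gap: 0.437
gripper_force: 29.7
[-0.1355747   0.78627694  1.98602335  1.13073979  1.18170883 -1.1856771 ] [0.42426572 0.26684431 0.06434971] [[-6.63802285e-02  9.91099562e-01 -1.15392038e-01]
 [ 4.91579342e-01  1.33122107e-01  8.60597615e-01]
 [ 8.68299151e-01  4.02324083e-04 -4.96040747e-01]]
```

```bash
for i in 1; do python3 shift.py '0,0,0,-0.0009,0,0.0005,0
0,0,0,0,0,0,0'|sed -n '2p;4p'; python3 shift.py '0,0,0,-0.0009,0,0.0005,0
0,0,0,0,0,0,0'|sed -n '2p;4p'; python3 shift.py '0,0,0,-0.0009,0,0.0005,0
0,0,0,0,0,0,0'|sed -n '2p;4p'; done
```

```text
tcp_pos: [0.4241, 0.267, 0.0631]
contact_force: [-0.3, -0.1, -1.5]
tcp_pos: [0.424, 0.2671, 0.062]
contact_force: [-1.5, 0.2, -1.1]
tcp_pos: [0.4241, 0.2671, 0.0613]
contact_force: [-0.5, -1.0, 0.6]
```

```bash
python3 shift.py '0,0,0,-0.0009,0,0.0005,0
0,0,0,0,0,0,0'|sed -n '2p;4p'; python3 shift.py '0,0,0,-0.0009,0,0.0005,0
0,0,0,0,0,0,0'|sed -n '2p;4p'; python3 -c "
from h import *
st=r.sense();print(st['contact_force'],st['moment'])"
```

```text
tcp_pos: [0.4241, 0.2674, 0.0611]
contact_force: [0.1, -1.0, 7.1]
tcp_pos: [0.4245, 0.2674, 0.0607]
contact_force: [0.6, -3.0, 11.4]
[ 0.63380475 -2.9830524  11.35883985] [ 0.724678    0.3069191  -0.03248053]
```

```bash
python3 shift.py '0,0,0,0.0007,0,-0.0004,0
0,0,0,0,0,0,0.6
0,0,0,0,0,0,0.7
0,0,0,0,0,0,0.8
0,0,0,0,0,0,0.9
0,0,0,0,0,0,1
0,0,0,0,0,0,1
0,0,0,0,0,0,1'; python3 shift.py '0,0,0,0,0,-0.01,1
0,0,0,0,0,-0.02,1
0,0,0,0,0,-0.03,1
0,0,0,0,0,-0.03,1
0,0,0,0,0,-0.03,1
0,0,0,0.03,0,-0.04,1
0,0,0,0.04,0,-0.02,1
0,0,0,0,0,0,1';python3 -c "
from h import *
a=snap('side');st=r.sense();print(st['joint_positions'],st['tcp_pos'],R.from_euler('xyz',st['tcp_rot']).as_matrix())
print(proj(a,[[.421,.27,0],[.421,.27,.105]]))
cv2.imwrite('pics/d1.png',cv2.resize(a['color'][100:260,100:300],None,fx=3,fy=3,interpolation=cv2.INTER_CUBIC)[:,:,::-1])"
```

```text
time: 9.05
tcp_pos: [0.4241, 0.267, 0.0598]
tcp_rot: [-3.142, -1.052, 1.705]
contact_force: [0.0, -0.1, 0.2]
finger_gap: 0.977
gripper_force: 0.0
time: 9.85
tcp_pos: [0.4418, 0.1452, 0.2143]
tcp_rot: [3.126, -1.049, 1.717]
contact_force: [-0.8, 0.4, -1.2]
finger_gap: 1.002
gripper_force: 0.0
[-0.37880831  0.51524285  1.85822495  0.86117094  1.50581494 -0.92312657] [0.44097059 0.1455021  0.21197793] [[-0.07052432  0.99113501 -0.11259532]
 [ 0.49344747  0.13276206  0.85958352]
 [ 0.86691171  0.00506167 -0.49843602]]
[[170.75741155 195.25456458]
 [166.74882967 167.88648926]]
```

View pics/d1.png

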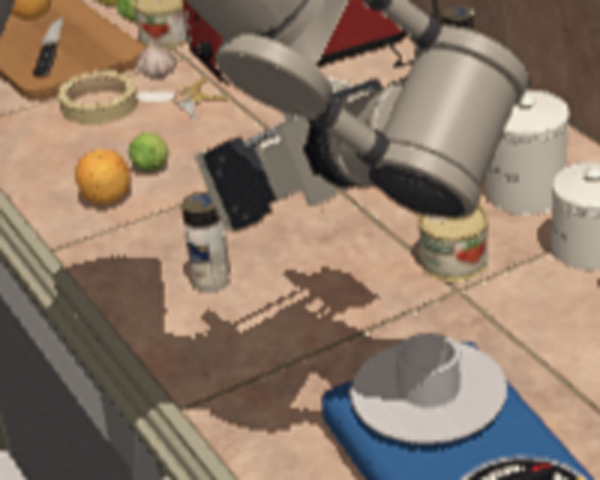

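The jar stands upright at crop (208,285) for the base and (201,203) for the cap, released. I turn the tool down and measure the jar.

```bash
python3 shift.py '0,-0.15,0,0,0,0,1
0,-0.15,0,0,0,0,1
0,-0.15,0,0,0,0,1
0,-0.15,0,0,0,0,1
0,-0.15,0,0,0,0,1
0,-0.15,0,0,0,0,1
0,-0.15,0,0,0,0,1
0,0,0,0,0,0,1'; python3 - <<'E'
from h import *
st=r.sense();print(st['joint_positions'],st['tcp_pos'],st['tcp_rot'])
for n in('top','side','wrist'):
    s=snap(n,'e_%s.png'%n);v=s['color'].max(2)
    p=proj(s,[[.4225,.275,.105]])[0];print(n,p)
    m=(v<75).astype(np.uint8);k,l,sta,ce=cv2.connectedComponentsWithStats(m)
    for i in range(1,k):
        if sta[i,4]>8 and np.hypot(*(ce[i]-p))<50: print(sta[i],ce[i],ray(s,ce[i],.094))
E
```

```text
time: 10.7
tcp_pos: [0.4394, 0.1486, 0.2095]
tcp_rot: [-3.141, 0.001, 1.711]
contact_force: [-0.3, 0.6, -0.4]
finger_gap: 1.001
gripper_force: 0.0
[ 1.61414432e-01  2.73337592e-01  1.74983307e+00 -1.20145414e-03
  1.11900898e+00  2.19186680e-02] [0.4393909  0.14863173 0.20948002] [-3.14102921e+00  1.09321347e-03  1.71081724e+00]
top [168.11352513 230.54771622]
[189 200  18   3  24] [196. 201.] [0.51699903 0.19371874 0.094     ]
[159 218   3  16  19] [160.26315789 225.57894737] [0.43743947 0.30221679 0.094     ]
[212 236   5   4  14] [213.78571429 237.42857143] [0.4047329  0.13417187 0.094     ]
[165 243   4   4  12] [166.33333333 244.33333333] [0.37985188 0.28074083 0.094     ]
[193 246   5  15  53] [195.22641509 253.22641509] [0.35465307 0.19004845 0.094     ]
[164 264   7   4  19] [166.89473684 265.78947368] [0.31408616 0.276102   0.094     ]
[173 264   3   4   9] [174.22222222 265.11111111] [0.31669992 0.25356317 0.094     ]
side [166.45478585 167.00151562]
[150 110  86  46 816] [189.27328431 131.85416667] [0.59425048 0.44445553 0.094     ]
[179 125   6   5  21] [181.47619048 127.0952381 ] [0.5885257  0.49134569 0.094     ]
[199 142   5  15  60] [201.01666667 148.9       ] [0.57028702 0.3206754  0.094     ]
[145 155   9   2  10] [149.2 155.7] [0.41366249 0.38431722 0.094     ]
[161 165  13  11  99] [166.67676768 170.47474747] [0.42069642 0.27286695 0.094     ]
[162 181   8   7  39] [165.48717949 184.20512821] [0.38469878 0.20885871 0.094     ]
wrist [ 2.61030286e+02 -1.67277287e-01]
[ 234    0   62   38 1697] [265.62404243  16.59163229] [0.42652446 0.2681627  0.094     ]
[239  29  13  15  43] [246.02325581  37.11627907] [0.41548553 0.2542503  0.094     ]
[276  33   9  12  35] [279.74285714  38.37142857] [0.43761615 0.25655046 0.094     ]
```

```bash
python3 shift.py '0,0,0,0.03,0,0,1
0,0,0,0.03,0,0,1
0,0,0,0,0,0,1'; python3 - <<'E'
from h import *
s=snap('wrist','f.png');v=s['color'].max(2)
p=proj(s,[[.4215,.2755,.105]])[0];print(p)
m=(v<75).astype(np.uint8);k,l,sta,ce=cv2.connectedComponentsWithStats(m)
for i in range(1,k):
    if sta[i,4]>300 and np.hypot(*(ce[i]-p))<80: print(sta[i],ce[i])
x,y=p.astype(int)
cv2.imwrite('pics/f1.png',cv2.resize(s['color'][max(0,y-90):y+110,x-100:x+100],None,fx=3,fy=3)[:,:,::-1]);print(max(0,y-90),x-100)
st=r.sense();print(st['tcp_pos'],st['tcp_rot'])
E
```

```text
time: 11.15
tcp_pos: [0.432, 0.2068, 0.2093]
tcp_rot: [-3.14, -0.005, 1.705]
contact_force: [-0.5, -1.0, 0.4]
finger_gap: 0.999
gripper_force: 0.0
[257.67961553 100.16282851]
[ 232   66   60   62 2790] [261.50250896  97.07455197]
10 157
[0.43219661 0.20560643 0.20930845] [-3.13960753 -0.00347608  1.70484809]
```

View pics/f1.png

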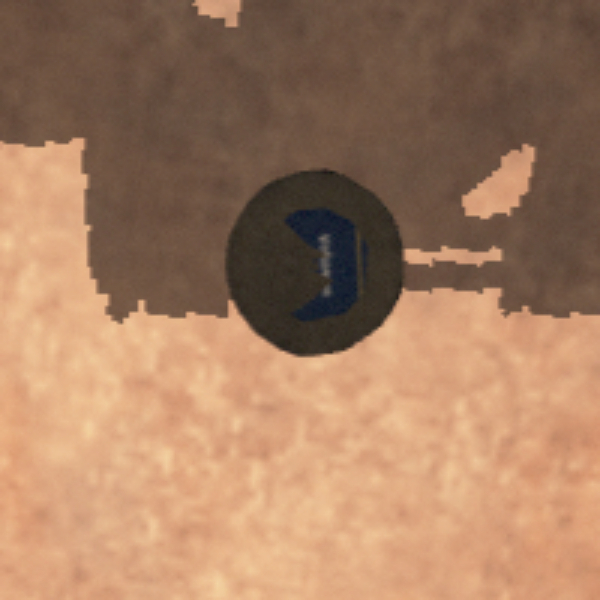

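The cap top is a clean disc centred at about (262,97) in the wrist image. I ray-cast it onto z = 0.105 and work out the shift.

```bash
python3 - <<'E'
from h import *
s=snap('wrist');p=ray(s,(261.7,97),.105);print(p)
st=r.sense();M=R.from_euler('xyz',st['tcp_rot']).as_matrix()
t=np.array([p[0],p[1],.079]);print(M.T@(t-st['tcp_pos']))
# scale features
a=snap('top','g.png')
E
```

```text
[0.4240053  0.27651517 0.105     ]
[0.0716751  0.00148618 0.13057483]
```

```bash
python3 shift.py '0,0,0,0.035,0,0,1
0,0,0,0.036,0.001,0,1
0,0,0,0,0,0.04,1
0,0,0,0,0,0.04,1
0,0,0,0,0,0.03,1
0,0,0,0,0,0.02,1
0,0,0,0,0,0,0.5
0,0,0,0,0,0,0'; python3 shift.py '0,0,0,0,0,0,0
0,0,0,0,0,0,0
0,0,0,0,0,0,0
0,0,0,0,0,0,0
0,0,0,0,0,0,0
0,0,0,0,0,0,0
0,0,0,0,0,0,0
0,0,0,0,0,0,0'
```

```text
time: 12.1
tcp_pos: [0.4244, 0.2758, 0.0805]
tcp_rot: [-3.141, -0.002, 1.703]
contact_force: [0.5, 0.4, 0.6]
finger_gap: 0.874
gripper_force: 0.0
time: 12.9
tcp_pos: [0.4239, 0.2769, 0.0805]
tcp_rot: [3.141, -0.002, 1.705]
contact_force: [0.4, 0.0, 3.9]
finger_gap: 0.441
gripper_force: 30.0
```

```bash
python3 shift.py '0,0,0,0,0,-0.02,0
0,0,0,0,0,-0.04,0
0,0,0,0,0,-0.04,0
0,0,0,0,0,-0.04,0
0,0,0,0,0,-0.04,0
0,0,0,-0.044,-0.001,0,0
0,0,0,-0.044,-0.001,0,0
0,0,0,-0.044,-0.001,0,0'|sed -n '2p;4p'; python3 shift.py '0,0,0,-0.044,-0.001,0,0
0,0,0,-0.044,-0.001,0,0
0,0,0,-0.044,-0.002,0,0
0,0,0,-0.044,-0.002,0,0
0,0,0,-0.044,-0.002,0,0
0,0,0,-0.044,-0.002,0,0
0,0,0,-0.044,-0.002,0,0
0,0,0,0,0,0,0'; python3 - <<'E'
from h import *
s=snap('wrist','h1.png');print(proj(s,[[.4755,-.0635,.107],[.4755,-.0635,.069]]))
st=r.sense();print(st['joint_positions'],st['tcp_pos'],st['tcp_rot'])
E
```

```text
tcp_pos: [0.4381, 0.144, 0.2598]
contact_force: [1.1, -0.4, -0.7]
time: 14.5
tcp_pos: [0.4677, -0.1663, 0.2585]
tcp_rot: [-3.141, -0.001, 1.7]
contact_force: [0.1, 1.1, -1.6]
finger_gap: 0.442
gripper_force: 30.0
[[286.77191221  54.81892229]
 [283.38236695  58.67400362]]
[-0.49289166  0.28324392  1.58993854  0.00164521  1.27096836 -0.62322458] [ 0.46738085 -0.16378844  0.25841553] [-3.14043178e+00 -2.76860700e-03  1.70063970e+00]
```

View pics/h1.png

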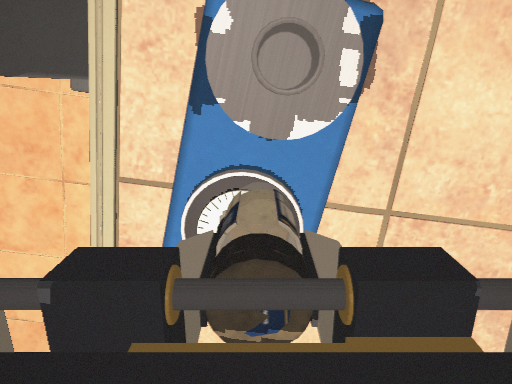

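The wrist view shows the holder rim as a clean circle, left edge 250, right 325, top 16, bottom 95, so its centre is at about (287.5,55.5). The prediction was (286.8,54.8), so the scale pose is good. The jar is in the hand below it.

```bash
python3 - <<'E'
from h import *
s=snap('wrist');g=cv2.cvtColor(s['color'],cv2.COLOR_RGB2GRAY)[:130,200:380]
c=cv2.HoughCircles(cv2.GaussianBlur(g,(3,3),0),cv2.HOUGH_GRADIENT,1,8,param1=80,param2=18,minRadius=26,maxRadius=42)
print(c[0,:5]+[200,0,0] if c is not None else None)
p=ray(s,(287.5,55.5),.107);print(p)
st=r.sense();M=R.from_euler('xyz',st['tcp_rot']).as_matrix()
print(M.T@(np.array([p[0],p[1],.069+.0805])-st['tcp_pos']), st['tcp_pos'])
E
```

```text
[[288.5         59.5         32.20000076]
 [285.5         67.5         31.39999962]
 [297.5         63.5         41.40000153]
 [280.5         57.5         38.09999847]]
[ 0.47559388 -0.06103539  0.107     ]
[0.09878501 0.02166837 0.10934412] [ 0.46726588 -0.16216645  0.25852883]
```

```bash
python3 shift.py '0,0,0,0.033,0.007,0,0
0,0,0,0.033,0.007,0,0
0,0,0,0.032,0.008,0,0
0,0,0,0,0,0.03,0
0,0,0,0,0,0.02,0
0,0,0,0,0,0.01,0
0,0,0,0,0,0,0
0,0,0,0,0,0,0'; python3 - <<'E'
from h import *
s=snap('side');print(r.sense()['tcp_pos'],r.sense()['tcp_pos'],r.sense()['tcp_rot'])
p=proj(s,[[.4756,-.062,.107]])[0];print(p);x,y=p.astype(int);print(x-40,y-55)
cv2.imwrite('pics/i1.png',cv2.resize(s['color'][y-55:y+25,x-50:x+50],None,fx=6,fy=6,interpolation=cv2.INTER_CUBIC)[:,:,::-1])
E
```

```text
time: 15.4
tcp_pos: [0.4767, -0.0612, 0.2001]
tcp_rot: [3.141, -0.002, 1.705]
contact_force: [0.3, -0.0, -1.3]
finger_gap: 0.437
gripper_force: 30.0
[ 0.476958   -0.06146093  0.2004548 ] [ 0.476958   -0.06146093  0.2004548 ] [ 3.13996318e+00 -1.43383123e-03  1.70490271e+00]
[241.5756576  216.34351331]
201 161
```

View pics/i1.png

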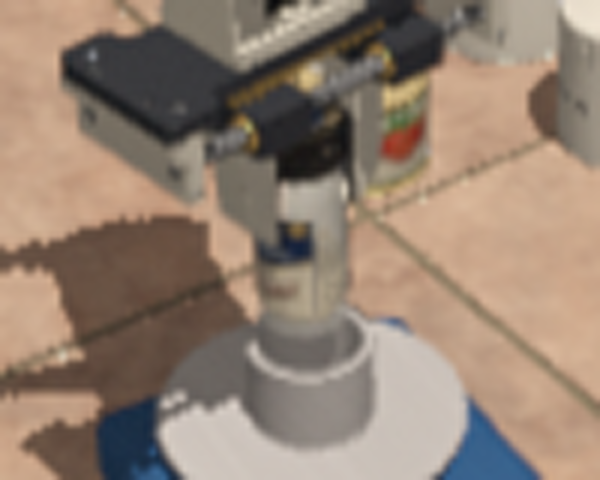

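The jar hangs just over the holder, centred at crop u≈303 against the rim centre at 310. I check that against the calibration.

```bash
python3 - <<'E'
from h import *
s=snap('side')
for z in(.107,.12,.13,.14,.15): print(z,(proj(s,[[.477,-.0612,z]])[0]-[191,161])*6, (proj(s,[[.4756,-.062,z]])[0]-[191,161])*6)
print((proj(s,[[.482,-.0612,.13],[.477,-.0562,.13]])-[191,161])*6)
c=cv2.cvtColor(s['color'],cv2.COLOR_RGB2GRAY)
for v in (205,208,211,214,218,222,226): print(v,[int(x) for x in c[v,226:258]])
E
```

```text
0.107 [305.07845213 329.95312024] [303.45394558 332.06107983]
0.12 [304.18447527 307.05999676] [302.54936305 309.15985148]
0.13 [303.489439   289.26138039] [301.84607443 291.35476159]
0.14 [302.78790242 271.29630263] [301.13620228 273.38299698]
0.15 [302.07977389 253.16241728] [300.41965371 255.24220625]
[[312.96044374 285.08763048]
 [297.16482969 283.52171707]]
205 [87, 116, 168, 169, 169, 141, 130, 104, 92, 91, 93, 105, 110, 117, 123, 131, 140, 125, 133, 137, 137, 135, 121, 137, 174, 177, 172, 168, 167, 168, 169, 166]
208 [61, 63, 95, 155, 167, 170, 172, 150, 102, 97, 113, 121, 133, 136, 136, 153, 163, 145, 156, 149, 148, 136, 130, 139, 160, 157, 158, 156, 155, 160, 158, 157]
211 [80, 82, 85, 87, 111, 162, 181, 180, 147, 120, 127, 133, 138, 151, 155, 160, 163, 145, 155, 152, 142, 146, 138, 148, 153, 165, 164, 162, 166, 167, 170, 172]
214 [82, 81, 81, 82, 83, 88, 107, 135, 104, 110, 120, 122, 126, 131, 135, 137, 139, 137, 138, 137, 138, 136, 122, 124, 164, 170, 151, 152, 146, 132, 108, 111]
218 [101, 100, 100, 101, 101, 106, 137, 162, 101, 91, 97, 99, 101, 101, 103, 103, 103, 103, 102, 102, 105, 120, 113, 99, 100, 148, 189, 179, 194, 196, 197, 198]
222 [101, 100, 100, 101, 100, 98, 88, 102, 141, 169, 166, 154, 147, 135, 121, 119, 120, 120, 123, 137, 157, 170, 182, 176, 144, 129, 133, 178, 195, 194, 194, 195]
226 [102, 101, 100, 106, 105, 99, 91, 96, 104, 113, 119, 123, 126, 131, 133, 134, 138, 140, 141, 142, 142, 139, 139, 138, 133, 128, 127, 158, 195, 196, 194, 194]
```

```bash
python3 shift.py '0,0,0,-0.003,-0.002,0,0
0,0,0,0,0,0.01,0
0,0,0,0,0,0,0
0,0,0,0,0,0,0'; python3 shift.py '0,0,0,0,0,0.005,0
0,0,0,0,0,0.005,0
0,0,0,0,0,0,0';python3 -c "
from h import *
s=r.sense();print(s['tcp_pos'],s['contact_force'],s['moment'])"
```

```text
time: 15.9
tcp_pos: [0.4746, -0.0647, 0.1891]
tcp_rot: [-3.141, -0.002, 1.704]
contact_force: [0.2, -0.2, -0.6]
finger_gap: 0.444
gripper_force: 30.0
time: 16.2
tcp_pos: [0.4744, -0.0645, 0.1786]
tcp_rot: [-3.14, -0.003, 1.705]
contact_force: [0.2, 0.2, -1.5]
finger_gap: 0.438
gripper_force: 30.0
[ 0.47438265 -0.06452905  0.17863915] [ 0.17847478  0.15059692 -1.52373365] [-0.10367606  0.04137386  0.0449223 ]
```

```bash
python3 shift.py '0,0,0,0,0,0.006,0
0,0,0,0,0,0.006,0
0,0,0,0,0,0.006,0
0,0,0,0,0,0.006,0
0,0,0,0,0,0,0'; cat >> h.py <<'E'
D=np.array([.4565,-.2325]);YAW=-.113
def ang(p):  # clockwise angle from scale +x, seen from above
    d=p[:2]-D; return -(np.arctan2(d[1],d[0])-YAW),np.hypot(*d)
def marks(n):
    s=snap(n);h=cv2.cvtColor(s['color'],cv2.COLOR_RGB2HSV)
    c=proj(s,[[*D,.066]])[0];out={}
    Y,X=np.mgrid[:384,:512]
    near=(np.hypot(X-c[0],Y-c[1])<(40 if n!='wrist' else 150))
    for k,lo,hi in(('yel',(22,130,130),(35,255,255)),('red',(0,130,110),(8,255,255)),('red2',(172,130,110),(180,255,255))):
        m=(cv2.inRange(h,lo,hi)>0)&near
        q,l,st,ce=cv2.connectedComponentsWithStats(m.astype(np.uint8))
        for i in range(1,q):
            if st[i,4]>2:
                p=ray(s,ce[i],.066);out.setdefault(k,[]).append((int(st[i,4]),ce[i].round(1).tolist(),np.round(ang(p),3).tolist()))
    return out
E
python3 -c "
from h import *
s=r.sense();print(s['contact_force'],s['moment'],marks('top'),marks('side'))"
```

```text
time: 16.7
tcp_pos: [0.4743, -0.0645, 0.1545]
tcp_rot: [-3.14, -0.003, 1.705]
contact_force: [-0.9, -0.4, -1.3]
finger_gap: 0.439
gripper_force: 30.0
[-0.85243703 -0.35386838 -1.27347312] [-0.06086866  0.08780859 -0.02873193] {'red': [(5, [333.4, 219.2], [0.485, 0.018])]} {'yel': [(11, [293.0, 261.1], [0.038, 0.053])], 'red': [(7, [279.6, 255.3], [-0.752, 0.047]), (4, [287.5, 263.5], [0.068, 0.036])]}
```

```bash
python3 shift.py '0,0,0,0,0,0.003,0
0,0,0,0,0,0.002,0
0,0,0,0,0,0.002,0
0,0,0,0,0,0.001,0
0,0,0,0,0,0,0'; python3 -c "
from h import *
print(marks('side'))"; python3 shift.py '0,0,0,0,0,0,0.5
0,0,0,0,0,0,0.55
0,0,0,0,0,0,0.6
0,0,0,0,0,0,0.7
0,0,0,0,0,0,0.8
0,0,0,0,0,0,0.9
0,0,0,0,0,0,0.9'; python3 shift.py '0,0,0,0,0,-0.02,0.9
0,0,0,0,0,-0.03,0.9
0,0,0,0,0,-0.04,0.9
0,0,0,0,0,-0.04,1
0,0,0,0,0,0,1
0,0,0,0,0,0,1';python3 -c "
from h import *
print(marks('side'),marks('top'))
s=snap('side','j.png')
for z in(.065,.17): print(proj(s,[[.4752,-.0645,z]]))
g=s['color'].max(2)
m=(g<75).astype(np.uint8);k,l,sta,ce=cv2.connectedComponentsWithStats(m)
p=proj(s,[[.4752,-.0645,.16]])[0]
for i in range(1,k):
    if sta[i,4]>20 and np.hypot(*(ce[i]-p))<25: print(sta[i],ce[i],p)
print(r.sense()['joint_positions'])
"
```

```text
time: 17.3
tcp_pos: [0.4748, -0.0646, 0.1474]
tcp_rot: [3.142, -0.002, 1.705]
contact_force: [-0.7, 0.1, -1.5]
finger_gap: 0.444
gripper_force: 30.0
{'yel': [(14, [296.4, 270.1], [0.641, 0.054])], 'red': [(7, [279.6, 255.3], [-0.752, 0.047]), (4, [287.5, 263.5], [0.068, 0.036])]}
time: 18.05
tcp_pos: [0.4748, -0.0646, 0.1475]
tcp_rot: [3.142, -0.002, 1.705]
contact_force: [-1.0, -0.7, 1.0]
finger_gap: 0.88
gripper_force: 0.0
time: 18.65
tcp_pos: [0.475, -0.0649, 0.2779]
tcp_rot: [3.14, -0.001, 1.705]
contact_force: [-1.0, 1.0, 0.2]
finger_gap: 0.999
gripper_force: 0.0
{'yel': [(14, [289.6, 281.1], [1.392, 0.056])], 'red': [(6, [279.7, 255.3], [-0.746, 0.047]), (4, [287.5, 263.5], [0.068, 0.036])]} {'red': [(5, [333.4, 219.2], [0.485, 0.018])]}
[[242.44235009 228.91644745]]
[[241.23713457 197.93641757]]
[234 201  15   8  81] [240.7037037  205.03703704] [241.35707674 201.01952739]
[234 214  10   8  45] [238.15555556 218.11111111] [241.35707674 201.01952739]
[-0.2971252   0.23892953  1.60058519  0.00195986  1.30587604 -0.43161191]
```

Jar seated: the pointer has swung to about 1.39 rad (the pan has sunk about 4.6 mm). I move to where the wrist camera sees the dial and the jar's cap.

```bash
python3 shift.py '0,0,0,-0.038,-0.006,0,1
0,0,0,-0.038,-0.006,0,1
0,0,0,-0.038,-0.006,0,1
0,0,0,-0.038,-0.006,0,1
0,0,0,-0.038,-0.006,0,1
0,0,0,-0.038,-0.005,0,1
0,0,0,-0.038,-0.005,0,1
0,0,0,0,0,0,1'; python3 shift.py '0,0,0,0,0,0,1
0,0,0,0,0,0,1'; python3 - <<'E'
from h import *
print(marks('wrist'))
s=snap('wrist','k.png');g=cv2.cvtColor(s['color'],cv2.COLOR_RGB2GRAY)
c=cv2.HoughCircles(cv2.GaussianBlur(g,(3,3),0),cv2.HOUGH_GRADIENT,1,20,param1=100,param2=30,minRadius=40,maxRadius=90)
for q in c[0,:6]: print(q,ray(s,q[:2],.066))
print(proj(s,[[*D,.066],[*D,.104]]))
m=((s['color'].max(2)<70).astype(np.uint8))
k,l,sta,ce=cv2.connectedComponentsWithStats(m)
for i in range(1,k):
    if sta[i,4]>100: print(sta[i],ce[i],ray(s,ce[i],.104))
E
```

```text
time: 19.6
tcp_pos: [0.4697, -0.3379, 0.2745]
tcp_rot: [-3.139, -0.003, 1.701]
contact_force: [0.5, 1.2, -0.7]
finger_gap: 0.999
gripper_force: 0.0
time: 19.8
tcp_pos: [0.4706, -0.3328, 0.276]
tcp_rot: [-3.141, -0.004, 1.705]
contact_force: [0.4, -0.1, 0.3]
finger_gap: 1.001
gripper_force: 0.0
{'yel': [(93, [256.4, 120.8], [1.365, 0.055])], 'red': [(27, [276.1, 65.1], [-0.02, 0.017]), (89, [297.3, 76.4], [0.114, 0.039])], 'red2': [(9, [294.3, 74.7], [0.102, 0.036])]}
[260.5  58.5  49.4] [ 0.4580078  -0.23023337  0.066     ]
[268.5  78.5  48.6] [ 0.46790626 -0.24669324  0.066     ]
[281.5  52.5  50.8] [ 0.47651871 -0.22245693  0.066     ]
[241.5  50.5  49.8] [ 0.43969327 -0.22577279  0.066     ]
[244.5  71.5  46.3] [ 0.44470974 -0.24357481  0.066     ]
[[258.55928913  60.84443865]
 [258.54406154  57.41462795]]
[ 197    0  127  126 4828] [260.11060481  58.10708368] [ 0.45785316 -0.23285375  0.104     ]
[ 299    0   59  105 1747] [333.68059531  38.00801374] [ 0.51497628 -0.20959668  0.104     ]
[188  12  21  52 309] [194.48867314  28.8381877 ] [ 0.40237646 -0.21816176  0.104     ]
[ 231   33   58   59 2559] [259.5017585   61.39703009] [ 0.45770312 -0.23544478  0.104     ]
[    0   225   512   159 48784] [251.2458183  319.33267055] [ 0.48344859 -0.48488136  0.104     ]
```

```bash
python3 shift.py '0,0,-0.15,0,0,0,1
0,0,-0.15,0,0,0,1
0,0,-0.15,0,0,0,1
0,0,-0.15,0,0,0,1
0,0,-0.15,0,0,0,1
0,0,-0.15,0,0,0,1
0,0,-0.15,0,0,0,1
0,0,-0.15,0,0,0,1'|sed -n 2,3p;  python3 shift.py '0,0,-0.045,0,0,0,1
0,0,0,0.011,0.033,0,1
0,0,0,0.011,0.032,0,1
0,0,0,0.01,0.032,0,1
0,0,0,0,0,0.03,0.7
0,0,0,0,0,0.03,0.6
0,0,0,0,0,0,0.6'; python3 -c "
from h import *
st=r.sense();print(st['joint_positions'],R.from_euler('xyz',st['tcp_rot']).as_matrix().T@(np.array([.4575,-.2315,.103])-st['tcp_pos']))"
```

```text
tcp_pos: [0.471, -0.3327, 0.2772]
tcp_rot: [3.14, -0.0, 2.912]
time: 21.4
tcp_pos: [0.4562, -0.23, 0.2143]
tcp_rot: [3.137, -0.007, 2.952]
contact_force: [0.2, -0.2, -0.3]
finger_gap: 0.788
gripper_force: 0.0
[-6.17979631e-01  3.54515944e-01  1.61501147e+00  1.75924854e-03
  1.18025686e+00 -1.99945532e+00] [-0.00230325 -0.00178859  0.11129882]
```

```bash
python3 shift.py '0,0,0,-0.001,-0.001,0.03,0.6
0,0,0,0,0,0.03,0.6
0,0,0,0,0,0.03,0.6
0,0,0,0,0,0.02,0.6
0,0,0,0,0,0,0.5
0,0,0,0,0,0,0.4
0,0,0,0,0,0,0.3
0,0,0,0,0,0,0.25'; python3 shift.py '0,0,0,0,0,0,0.2
0,0,0,0,0,0,0.1
0,0,0,0,0,0,0
0,0,0,0,0,0,0
0,0,0,0,0,0,0
0,0,0,0,0,0,0'; python3 -c "
from h import *
s=r.sense();print(s['contact_force'],s['moment'],s['tcp_pos'],marks('side'))"
```

```text
time: 22.2
tcp_pos: [0.4594, -0.2338, 0.1087]
tcp_rot: [3.141, 0.002, 2.95]
contact_force: [0.0, 0.4, 0.9]
finger_gap: 0.3
gripper_force: 0.0
time: 22.8
tcp_pos: [0.4589, -0.2328, 0.1077]
tcp_rot: [3.139, -0.0, 2.95]
contact_force: [-0.0, 5.0, 6.0]
finger_gap: 0.15
gripper_force: 30.0
[-0.03323838  4.96376716  6.04867641] [ 0.77080492 -0.09769708 -0.02103424] [ 0.45885846 -0.23281799  0.10772185] {'yel': [(5, [289.4, 281.8], [1.425, 0.057])]}
```

```bash
python3 shift.py '0,0,0,0,0.001,0,0
0,0,0.1,0,0,0,0
0,0,0.1,0,0,0,0
0,0,0.1,0,0,0,0
0,0,0.1,0,0,0,0
0,0,0.1,0,0,0,0'; python3 shift.py '0,0,0.1,0,0,0,0
0,0,0.1,0,0,0,0
0,0,0.1,0,0,0,0
0,0,0.1,0,0,0,0
0,0,0.1,0,0,0,0
0,0,0.1,0,0,0,0
0,0,0.1,0,0,0,0
0,0,0.07,0,0,0,0'; python3 shift.py '0,0,0,0,0,0,0
0,0,0,0,0,0,0';python3 -c "
from h import *
s=r.sense();print(s['contact_force'],s['moment'],s['tcp_pos'],marks('side'),marks('top'),marks('wrist'))"
```

```text
time: 23.45
tcp_pos: [0.4588, -0.233, 0.1078]
tcp_rot: [3.141, -0.0, 2.446]
contact_force: [-0.7, -1.1, 5.2]
finger_gap: 0.15
gripper_force: 30.0
time: 24.25
tcp_pos: [0.4585, -0.2332, 0.1077]
tcp_rot: [-3.141, -0.001, 1.676]
contact_force: [-3.2, -2.3, 6.0]
finger_gap: 0.147
gripper_force: 30.0
time: 24.45
tcp_pos: [0.4585, -0.2331, 0.1077]
tcp_rot: [-3.141, -0.001, 1.68]
contact_force: [-3.0, -2.0, 6.0]
finger_gap: 0.152
gripper_force: 30.0
[-2.98798981 -1.99865753  5.9933973 ] [-0.36436376  0.60746596 -0.0243811 ] [ 0.45849612 -0.23313352  0.10774721] {'yel': [(14, [289.6, 281.1], [1.392, 0.056])], 'red': [(4, [279.5, 260.0], [-0.607, 0.031]), (5, [284.8, 275.8], [1.319, 0.036])]} {} {'yel': [(152, [254.2, 319.3], [1.368, 0.055])], 'red': [(22, [258.5, 311.5], [1.319, 0.05])]}
```

```bash
python3 shift.py '0,0,0.06,0,0,0,0
0,0,0,0,0,0,0
0,0,0,0,0,0,0
0,0,0,0,0,0,0.2
0,0,0,0,0,0,0.3
0,0,0,0,0,0,0.4
0,0,0,0,0,0,0.5
0,0,0,0,0,0,0.6'; python3 shift.py '0,0,0,0,0,-0.02,0.6
0,0,0,0,0,-0.04,0.6
0,0,0,0,0,-0.04,0.6
0,0,0,-0.03,0,-0.04,0.7
0,0,0,-0.035,0,-0.03,0.8
0,0,0,-0.035,0,0,0.9
0,0,0,0,0,0,1
0,0,0,0,0,0,1';python3 - <<'E'
from h import *
import h
s=snap('wrist','m.png')
c=s['color'];m=((c.max(2)<70).astype(np.uint8));k,l,sta,ce=cv2.connectedComponentsWithStats(m)
for i in range(1,k):
    if sta[i,4]>1000: print(sta[i],ce[i],ray(s,ce[i],.104))
g=cv2.cvtColor(c,cv2.COLOR_RGB2GRAY)
q=cv2.HoughCircles(cv2.GaussianBlur(g,(3,3),0),cv2.HOUGH_GRADIENT,1,20,param1=100,param2=30,minRadius=35,maxRadius=90)
for v in q[0,:4]: print(v,ray(s,v[:2],.066))
for d in ([.4565,-.2325],[.458,-.231],[.4575,-.233]):
    h.D=np.array(d);print(d,marks('wrist'),marks('side'))
E
```

```text
time: 25.4
tcp_pos: [0.4588, -0.2323, 0.107]
tcp_rot: [-3.141, -0.002, 1.62]
contact_force: [-0.2, 0.5, 0.1]
finger_gap: 0.497
gripper_force: 0.0
time: 26.2
tcp_pos: [0.4633, -0.3327, 0.2762]
tcp_rot: [-3.141, -0.004, 1.619]
contact_force: [-0.4, 1.0, 0.2]
finger_gap: 0.976
gripper_force: 0.0
[ 196    0  126  127 4840] [258.04628099  58.15991736] [ 0.45743927 -0.23227038  0.104     ]
[ 301    0   52  103 1539] [331.21247563  42.19883041] [ 0.51635833 -0.21721107  0.104     ]
[ 232   29   55   63 2567] [258.82859369  61.1114141 ] [ 0.4581953  -0.23451838  0.104     ]
[    0   233   512   151 48866] [250.3810625  319.84641673] [ 0.46176867 -0.48583817  0.104     ]
[249.5  60.5  72.6] [ 0.44938376 -0.23177532  0.066     ]
[274.5  59.5  78.3] [ 0.47252729 -0.22977161  0.066     ]
[263.5  76.5  54. ] [ 0.46312054 -0.24523053  0.066     ]
[0.4565, -0.2325] {'yel': [(91, [259.5, 122.9], [1.367, 0.055])], 'red': [(3, [259.0, 72.0], [1.2, 0.008]), (15, [258.9, 81.1], [1.306, 0.016]), (88, [258.5, 104.8], [1.374, 0.038])]} {'yel': [(14, [289.6, 281.1], [1.392, 0.056])], 'red': [(4, [284.0, 276.0], [1.372, 0.035])]}
[0.458, -0.231] {'yel': [(88, [259.4, 123.0], [1.392, 0.056])], 'red': [(5, [259.0, 72.0], [1.366, 0.009]), (16, [258.9, 82.6], [1.393, 0.019]), (84, [258.4, 105.1], [1.411, 0.039])]} {'yel': [(14, [289.6, 281.1], [1.42, 0.057])], 'red': [(5, [284.0, 276.2], [1.428, 0.037])]}
[0.4575, -0.233] {'yel': [(90, [259.1, 122.8], [1.381, 0.055])], 'red': [(92, [258.2, 104.4], [1.393, 0.037])]} {'yel': [(14, [289.6, 281.1], [1.41, 0.055])], 'red': [(4, [284.0, 276.0], [1.4, 0.034])]}
```

The zero mark and the pointer agree to within about 0.02 rad in both cameras, against a tolerance of 0.087. The jar's weight reading is unchanged and the hand is clear.

```bash
python3 shift.py '0,0,0,0,0,0,1
0,0,0,0,0,0,1
0,0,0,0,0,0,1'|head -2; python3 -c "
from h import *
print(marks('side'));print(r.sign_off())"
```

```text
time: 26.85
tcp_pos: [0.4637, -0.3325, 0.277]
{'yel': [(14, [289.6, 281.1], [1.392, 0.056])], 'red': [(4, [284.0, 276.5], [1.403, 0.036])]}
the job is handed in; nothing more can be done
None
```

The jar was stood up and released, then placed in the holder, the zero mark was turned to within about 0.02 rad of the pointer (tolerance 0.087), and the job was handed in at about 27 s; the tin, mug and red jar were never approached, though I did not re-measure them.

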